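# Polish the printing rollers in the hand-cranked stand

## Task

Polish the rollers from the tray one at a time, the light yellow one before the dark blue one (sometimes only one of them is there): lay it on the stand's wheels, slide the tailstock up snugly so that both ends are held in the sockets, turn the crank clockwise exactly two full turns, so that it ends over the brass mark where it began, draw the tailstock back and put the roller back in the tray, lying flat on its floor beside the other. Finish with the tailstock drawn back; turn the crank only for polishing, and leave the jars and the square printing block where they stand.

Things in the scene. Friction and masses are not known exactly. Their poses are not given: they have to be found in the camera images.
- roller_yellow_c (a point): yellow printing roller, 160 mm long, 0.25 kg; not always there. Wooden barrel 34 mm thick, 120 mm long; at each end a yellow hexagon collar (40 mm across flats, 8 mm long), then a tapered steel stub 12 mm long, 14 to 10 mm thick. Point: its centre, on the axis, 20 mm above what it lies on (it does not roll). x along the axis; both ends alike
- roller_blue_c (a point): blue printing roller, 160 mm long, 0.25 kg; not always there. Wooden barrel 34 mm thick, 120 mm long; at each end a blue hexagon collar (40 mm across flats, 8 mm long), then a tapered steel stub 12 mm long, 14 to 10 mm thick. Point: its centre, on the axis, 20 mm above what it lies on (it does not roll). x along the axis; both ends alike
- roller_yellow: the same yellow roller as a body; origin on its skin 20 mm from the axis, x along the axis; absent when the roller is
- roller_blue: the same blue roller as a body; origin on its skin 20 mm from the axis, x along the axis; absent when the roller is
- stand: polishing stand, fixed, elsewhere each time; origin on the table right under point seat, same axes. Grey base 275 x 94 mm, 12 mm high. Blue gearbox with crank (the head) at -x, sliding tailstock at +x. Four felt wheels, 24 mm across, at x = -30 and +45 mm in pairs 30 mm apart, carry the barrel; the crank turns them
- seat (a point): where the centre of a held roller comes, 60 mm above the table, which is also the axis height of a roller resting on the wheels. x along the roller axis from head to tailstock, z up. Between the wheels, from x = -25 to +40 mm, fingers have room beside the barrel down to 24 mm below the axis
- head_socket (a point): middle of the mouth of the fixed head socket: steel block 44 x 44 mm, hole 22 mm wide, 14 mm deep, facing +x; 70 mm from seat towards -x. So lower or lift a roller with its centre 14 to 22 mm from seat towards +x; slide it along x into or out of the socket. The closing tailstock pushes it home; drawing back leaves it there
- tailstock (a joint): sliding tailstock (blue block, socket like the head's), m: 0 = drawn back (socket face 115 mm from seat towards +x), grows as it slides to the head (face at 115 mm less this value); 0.047 to 0.049 when it has pushed a roller home against the head. Stays where left (about 2 N to slide). Needs under 0.010 to load or unload
- tail_post (a point): middle of the upright black post on the tailstock (16 mm thick, 36 mm high, centre 106 mm above the table): pinch it from above to slide the tailstock. It lies 141 mm less the tailstock value from seat along x
- tail_socket (a point): middle of the mouth of the tailstock's socket (hole 22 mm wide, 14 mm deep, facing the head); moves with the tailstock, 68 mm from the centre of a roller held snugly
- crank (a joint): angle of the crank on top of the gearbox, rad: 0 at the start with the arm over the brass mark on the outer end of the gearbox, pointing away from the seat; grows clockwise seen from above and keeps counting (one turn 6.283); stays where it is left (about 1.5 N at the knob)
- crank_knob (a point): middle of the upright wooden crank knob, 18 mm thick, 38 mm high, centre 128 mm above the table; it turns freely on its pin and runs on a circle of 45 mm radius. At crank angle a it lies at (-45 cos a, +45 sin a) mm from the crank axis in the seat's x and y
- crank_axis (a point): point on the upright crank axis at the height of the knob's middle; fixed to the stand, 104 mm from seat towards -x; same axes as seat
- tray: low wooden tray in which the rollers lie side by side along its x, fixed, 190 (x) x 166 (y) mm, 12 mm high, walls and floor 5 mm thick; origin at the middle of its underside. It has room for two rollers, at y = -40 and +40 mm; their centres lie 25 mm above the table
- jar_indigo: bystander: white jar with blue lid, 66 mm wide, 86 mm high; origin under its centre
- jar_madder: bystander: white jar with red lid, 62 mm wide, 80 mm high; origin under its centre
- block_square: bystander: square wooden printing block 60 x 65 x 34 mm; origin under its centre

How it is judged (in metres and radians):
On the way, in this order (a step that is already met when the one before it is completed fails the run):
1. the yellow roller is held snugly between the two sockets, the crank handle over the brass mark (distance between roller_yellow_c and seat below 0.008 m and angle between the x axis of roller_yellow_c and the x axis of seat, either way round below 0.06 rad and distance between roller_yellow_c and tail_socket below 0.075 m and horizontal distance between crank_knob and roller_yellow_c above 0.135 m), for 0.2 s.
2. the crank handle has come round to the far side with the yellow roller held (distance between roller_yellow_c and seat below 0.008 m and angle between the x axis of roller_yellow_c and the x axis of seat, either way round below 0.06 rad and distance between roller_yellow_c and tail_socket below 0.075 m and horizontal distance between crank_knob and roller_yellow_c below 0.075 m).
3. the crank handle is back over the brass mark with the yellow roller still held (all of step 1), for 0.2 s.
4. the blue roller is held snugly between the two sockets, the crank handle over the brass mark (distance between roller_blue_c and seat below 0.008 m and angle between the x axis of roller_blue_c and the x axis of seat, either way round below 0.06 rad and distance between roller_blue_c and tail_socket below 0.075 m and horizontal distance between crank_knob and roller_blue_c above 0.135 m), for 0.2 s.
5. the crank handle has come round to the far side with the blue roller held (distance between roller_blue_c and seat below 0.008 m and angle between the x axis of roller_blue_c and the x axis of seat, either way round below 0.06 rad and distance between roller_blue_c and tail_socket below 0.075 m and horizontal distance between crank_knob and roller_blue_c below 0.075 m).
6. the crank handle is back over the brass mark with the blue roller still held (all of step 4), for 0.2 s.
At the end, for the whole second after the job is handed in: every roller present lies in the tray, on its floor (centre 18 to 34 mm above the tray's underside), within 30 mm of the tray's middle lengthwise (x) and 70 mm crosswise (y), at rest; the crank stands within 0.35 rad of two turns for each roller present; the tailstock is drawn back to under 20 mm (z of roller_yellow_c in the frame of tray between 0.018 and 0.034 m and x of roller_yellow_c in the frame of tray between -0.03 and 0.03 m and y of roller_yellow_c in the frame of tray between -0.07 and 0.07 m and linear speed of each of roller_yellow, roller_blue below 0.02 m/s and z of roller_blue_c in the frame of tray between 0.018 and 0.034 m and x of roller_blue_c in the frame of tray between -0.03 and 0.03 m and y of roller_blue_c in the frame of tray between -0.07 and 0.07 m and value of joint crank between 12.216 and 25.483 rad and (value of joint crank below 12.916 rad or value of joint crank above 24.783 rad) and (value of joint crank above 24.783 rad or (height (world z) of roller_yellow_c below -5 m and value of joint tailstock below 1 m) or (height (world z) of roller_blue_c below -5 m and value of joint tailstock below 1 m)) and value of joint tailstock below 0.02 m); the robot touches nothing.
It fails at once if a jar or the square block moved more than 3 cm (distance of any of jar_indigo, jar_madder, block_square from where it was at the start of the episode above 0.03 m).
It fails at once if the crank turned backwards from its start by more than 0.6 rad (value of joint crank below -0.6 rad).
It fails at once if the crank is moved away from its mark (by more than 0.8 rad) while the tailstock is not closed on a roller (value of joint tailstock below 0.03 m and (value of joint crank between 0.8 and 11.766 rad or value of joint crank between 13.366 and 24.333 rad or value of joint crank above 25.933 rad)).
It fails at once if the first or only roller is turned more than 0.45 rad past two turns (((value of joint tailstock above 1 m or distance between roller_yellow_c and seat below 0.01 m) and value of joint crank above 13.016 rad) or ((value of joint tailstock above 1 m or distance between roller_blue_c and seat below 0.01 m) and (height (world z) of roller_yellow_c below -5 m and value of joint tailstock below 1 m) and value of joint crank above 13.016 rad)).
It fails at once if the blue roller is set in the stand before the yellow one, if there is one, has had its two turns (less 0.45 rad) ((value of joint tailstock above 1 m or distance between roller_blue_c and seat below 0.01 m) and not (height (world z) of roller_yellow_c below -5 m and value of joint tailstock below 1 m) and value of joint crank below 12.116 rad).
Of roller_yellow, roller_blue only 1 to 2 are there at a start; the rules pass over those that are not, and their reading is None.
At some moment in a run one of roller_yellow, roller_blue may be knocked a few centimetres aside while the robot is not near it.
Once in a run the grip may slacken for a moment while it holds something.
It also fails if it takes over 210 s, if anything falls off the work surface, if the arm or the gripper's body presses on something with over 40 N, if the wrist force passes 120 N, or if a joint passes its speed limit or range.

## Robot

A 6-joint arm with a two-finger parallel gripper is mounted at the origin on a cart in front of the work surface, level with it; the furniture and walls round the work are solid. World frame = base frame: x ahead of the robot, y to its left, z up, the work surface at z = 0. Lengths are in mm, angles in rad, forces in N, time in s.
With the tool pointing down it reaches from about 375 to 925 mm from the base axis. Payload 5.7 kg.
Tool frame: the origin (TCP) lies at the centre of the arm's flange, where the gripper is bolted on; the fingertips stand 182 mm ahead of it and the grasp point (between the pads) lies 163 mm ahead of it; z points along the fingers, y is the line along which they close (so a half turn about z gives the same grasp; the last joint's range is limited). The gripper opens to 88 mm and grips with 3 to 60 N. Pads are 20 mm wide; open, the fingers measure 115 mm over their backs; the gripper's body (75 mm by 178 mm) begins 61 mm behind the grasp point.
Start: joints at [1.081, 0.359, 1.51, -0, 1.272, -0.115], TCP at [219.651, 558.336, 404.623] pointing down, gripper open.
Joint ranges: [-2.97, 2.97], [-1.01, 2.36], [0.21, 2.38], [-0.96, 4.11], [0.2, 2.71], [-2.98, 2.98]. Speed limits (rad/s): [2.39, 2.39, 3.14, 3.14, 3.14, 3.14].

## Interface

Orientations are given as a unit quaternion [x, y, z, w].
In Python, from station import status, get_image, order gives the robot as it stands.
- The arm moves only by the shell command python3 -m pendant 'ROWS' [OPENING]. ROWS is JSON, one flat list of numbers, 6 for each row, row after row: the shift along the world's x, y, z normalised to -1 to 1, where 1 is 0.5 m, then the turn, a rotation vector about the world's x, y, z normalised to -1 to 1, where 1 is 2 rad. In form: [x, y, z, ax, ay, az, x, y, z, ax, ay, az, ...]. A call has 1 to 20 rows; each row is the pose to reach, as a shift and turn from the pose commanded when the call began; what a row does not reach only later rows make up. A row lasts 1/8 s, in which the tool goes at most 62.5 mm and 10.7 degrees, less where a joint would pass 70% of its speed; a pose out of reach is approached as far as the arm can. A call with a number of a shift or a turn outside -1 to 1 is refused whole. A call with a gripper value outside its range is refused whole. OPENING is the opening in per cent of the stroke, from 0 (shut) to 100 (fully open), set as the call begins (- or left out, the last holds). The fingers move at their own pace and stop on an object; the grip force is fixed at half the most. Time passes only in rows, so rows that repeat a pose let the fingers close. It gives the time, the measured TCP pose, the force, the opening and the grip force at its end, in the units of the state.
- status.state(): the state, without advancing time (a new reading comes with each control period).
- get_image(name): name is "scene" or "side" or "wrist"; returns a dict with "img" (384x512x3 uint8, red, green, blue), "range_z" (384x512 float32, mm along the optical axis (not along the pixel's ray), 0 where there is no reading), "vertical_fov" (degrees; the focal length in pixels is half the picture's height over the tangent of half this angle, whatever the lens; pixels are square), "cx", "cy" (the principal point, pixels), "rvec" (rotation vector, rad) and "tvec" (3), from world to camera coordinates, as OpenCV has them. Camera axes: x right, y down, z forward; pixel columns grow to the right and rows downward; lengths in mm; the calibration is good to about 2 mm. A picture is of the moment at which its call begins.
- order.sign_off(): hands the job in; it is judged then, once.
The state is a dict: "time": time; "joint_pos": joint angles; "joint_vel": joint speeds; "tau": joint torques, N m; "tcp_pos": TCP position; "eef_rot": TCP orientation; "wrist_force": force on the tool from outside, world axes, zero at the start; "moment": the same for the moment, N m; "gripper_width": opening from 0.0 (shut) to 1.0 (fully open); "grasp_force": force on a finger pad.
Only numpy, scipy, OpenCV 4.12 (cv2) and the standard library are available. Lean on these libraries where they do the work, as an engineer would, in place of code of your own. Each camera call takes 0.05 s, during which the arm holds its last target. There are 200 camera calls.

## Working session

There is one attempt and no reset: what is moved stays moved. The work goes in short steps, Python scripts to look and compute and a shell command to move; the robot and the scene stay as the last step left them, time stands still between calls to the robot, and variables do not carry over. Pictures are saved under pics/ and viewed, at most 14 in all, crops included, and the job is handed in when it is done.

```bash
ls; mkdir -p pics; cat > h.py <<'E'
import numpy as np, cv2
from station import status, get_image, order
def grab(n, fn=None):
    d=get_image(n); 
    if fn: cv2.imwrite('pics/'+fn, cv2.cvtColor(d['img'],cv2.COLOR_RGB2BGR))
    np.savez('last_%s.npz'%n, **d)
    return d
def cloud(d):
    f=192/np.tan(np.radians(d['vertical_fov'])/2); z=d['range_z']
    v,u=np.mgrid[0:384,0:512]
    p=np.stack([(u-d['cx'])/f*z,(v-d['cy'])/f*z,z],-1).reshape(-1,3)
    R=cv2.Rodrigues(np.array(d['rvec'],float))[0]
    w=(p-np.array(d['tvec']).ravel())@R
    w[z.ravel()==0]=np.nan
    return w.reshape(384,512,3)
E
python3 - <<'E'
from h import *
for n in ['scene','side','wrist']:
    d=grab(n,n+'0.png')
a=[cv2.imread('pics/%s0.png'%n) for n in ['scene','side']]
print(status.state())
E
```

```text
pics
{'time': 0.15, 'joint_pos': array([ 1.08092549e+00,  3.59366246e-01,  1.51118865e+00, -3.55565373e-05,
        1.27247507e+00, -1.15115782e-01]), 'joint_vel': array([-1.22249179e-03, -7.37960543e-04, -2.73320322e-03,  8.90779785e-05,
        1.78915057e-03,  1.33620948e-03]), 'tau': array([ 3.41710820e-04, -5.15753317e+01, -2.71008986e+01,  6.76026545e-02,
        3.05937440e-02, -6.11846735e-05]), 'tcp_pos': array([219.52081179, 558.10912213, 403.98476509]), 'eef_rot': array([ 1.86277774e-01,  9.82496857e-01, -6.91088872e-04, -1.97870958e-04]), 'wrist_force': array([-0.32080663, -1.14200455,  0.00792231]), 'moment': array([ 0.01512301, -0.04100296, -0.00065957]), 'grasp_force': 0.0, 'gripper_width': 0.9973920026286327}
```

View pics/scene0.png

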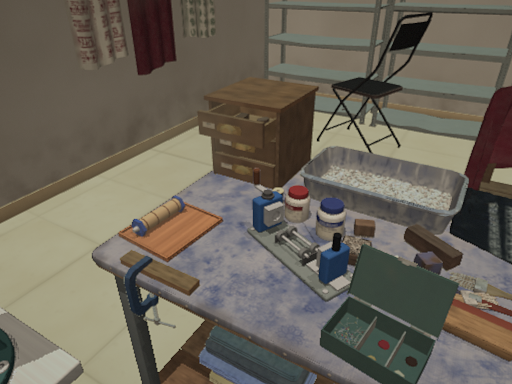

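View pics/side0.png

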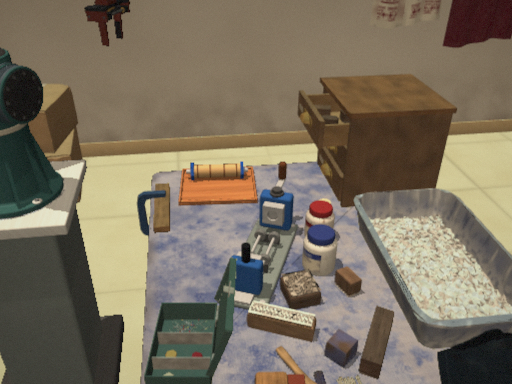

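The scene view shows one roller with blue collars in the tray at (160,217). The side view shows it at (217,171), with the head at (277,208), knob (282,172) and tailstock post (246,253). There is no yellow roller. Next I'll measure from an orthographic top view.

```bash
cat > ortho.py <<'E'
from h import *
P=[];C=[]
for n in ['scene','side']:
    d=dict(np.load('last_%s.npz'%n)); w=cloud(d); P.append(w.reshape(-1,3)); C.append(d['img'].reshape(-1,3))
P=np.vstack(P);C=np.vstack(C)
m=np.isfinite(P[:,0])&(P[:,2]>-15)&(P[:,2]<200); P=P[m];C=C[m]
x0,x1,y0,y1=250,950,-250,600   # up = +x, left = +y ; 1.45mm/px... 
s=1.45
o=np.argsort(P[:,2]);P=P[o];C=C[o]
u=((y1-P[:,1])/s).astype(int); v=((x1-P[:,0])/s).astype(int)
W=int((y1-y0)/s);H=int((x1-x0)/s)
k=(u>=0)&(u<W-1)&(v>=0)&(v<H-1)
im=np.zeros((H,W,3),np.uint8)
for a in (0,1):
  for b in (0,1): im[v[k]+a,u[k]+b]=C[k]
for g in range(300,950,100): cv2.putText(im,str(g),(0,int((x1-g)/s)),0,.4,(255,0,0)); 
for g in range(-200,600,100): cv2.putText(im,str(g),(int((y1-g)/s),10),0,.4,(255,0,0))
cv2.imwrite('pics/ortho.png',cv2.cvtColor(im,cv2.COLOR_RGB2BGR)); print(W,H)
np.savez('pc.npz',P=P,C=C)
E
python3 ortho.py; python3 - <<'E'
from h import *
z=np.load('pc.npz');P,C=z['P'],z['C'].astype(int)
print(P.min(0),P.max(0),np.percentile(P,[5,95],axis=0))
b=(C[:,2]>C[:,0]*1.8)&(C[:,2]>70)&(P[:,2]>8)
Q=P[b]; _,lab,st,ce=cv2.connectedComponentsWithStats(cv2.dilate(np.uint8(np.histogram2d(Q[:,0],Q[:,1],bins=[range(0,1200,4),range(-800,900,4)])[0]>0),np.ones((3,3))))
for i in range(1,len(st)):
    l=lab[np.clip(Q[:,0]//4,0,298).astype(int),np.clip((Q[:,1]+800)//4,0,423).astype(int)]==i
    if l.sum()>25: print(l.sum(),Q[l].min(0).round(),Q[l].max(0).round(),Q[l].mean(0).round(1))
E
```

```text
586 482
[-472.37386472 -760.34644113  -14.99847664] [4010.75663341 1652.66176509  199.97777362] [[ 101.66844991 -682.42190581   -2.66846753]
 [2083.31308193 1618.73042967  153.24999989]]
67 [438. -24.  12.] [446.  22.  47.] [441.4  -7.8  35.9]
1298 [ 487. -471.   18.] [ 549. -427.  101.] [ 516.1 -455.2   62.4]
39 [565. -32.   9.] [573.  -2.  47.] [569.3 -22.5  32.5]
883 [ 576. -279.   14.] [ 648. -224.   98.] [ 604.9 -256.1   70.2]
579 [ 648. -415.   41.] [ 701. -360.   89.] [ 673.4 -388.8   83.7]
```

View pics/ortho.png

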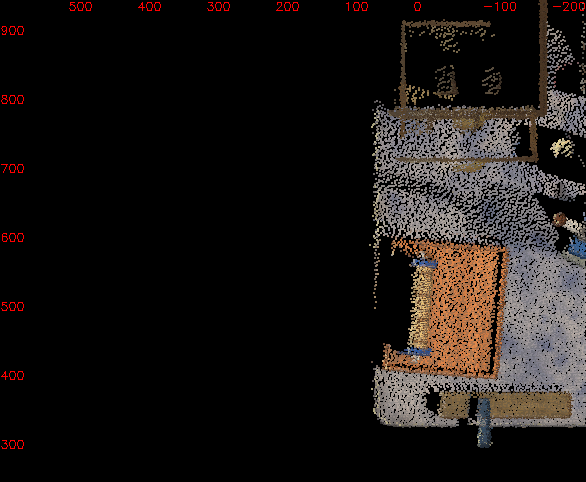

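The ortho shows the tray at x 400–595, y +45…−125, with the roller at about (506,−12). The stand lies outside this view on the −y side, so I'll measure it precisely.

```bash
sed -i 's/x0,x1,y0,y1=.*/x0,x1,y0,y1=400,720,-560,-140/; s/^s=.*/s=0.8/; s/\[v\[k\]+a,u\[k\]+b\]/[v[k]+a,u[k]+b]/' ortho.py; sed -i 's/range(300,950,100)/range(420,720,50)/;s/range(-200,600,100)/range(-550,-140,50)/' ortho.py; sed -i "s#pics/ortho.png#pics/ortho2.png#" ortho.py; python3 ortho.py; python3 - <<'E'
from h import *
z=np.load('pc.npz');P,C=z['P'],z['C'].astype(int)
def st(x0,x1,y0,y1,z0,z1):
    m=(P[:,0]>x0)&(P[:,0]<x1)&(P[:,1]>y0)&(P[:,1]<y1)&(P[:,2]>z0)&(P[:,2]<z1); q=P[m]
    print(len(q), q.min(0).round(),q.max(0).round(),q.mean(0).round(1)); return q
st(560,700,-280,-180,112,160); st(560,700,-280,-180,143,152)
st(480,560,-490,-420,104,140);st(480,560,-490,-420,121,128)
# roller collars and top
m=(C[:,2]>C[:,0]*1.5)&(P[:,2]>8)&(P[:,0]>400)&(P[:,0]<600)&(P[:,1]>-80)&(P[:,1]<60)
q=P[m]
for s in (q[q[:,0]<500],q[q[:,0]>500]): print(len(s),s.min(0),s.max(0),s.mean(0)); t=s[s[:,2]>42];print('top',len(t),t.mean(0),t.min(0),t.max(0))
st(400,600,-60,40,30,60)
m=(P[:,0]>450)&(P[:,0]<560)&(P[:,1]>-80)&(P[:,1]<60)&(P[:,2]>38)&(P[:,2]<48); q=P[m]; print(len(q),q.mean(0),np.polyfit(q[:,0],q[:,1],1),np.percentile(q[:,2],[50,95]))
# tray wall top
m=(P[:,2]>9)&(P[:,2]<15)&(P[:,0]>385)&(P[:,0]<615)&(P[:,1]>-150)&(P[:,1]<75)&(C[:,0]>C[:,2]*1.8); q=P[m]
print(cv2.minAreaRect(q[:,:2].astype(np.float32)))
E
```

```text
525 400
247 [ 623. -220.  112.] [ 642. -201.  150.] [ 630.5 -212.4  131.6]
49 [ 625. -217.  143.] [ 642. -202.  150.] [ 633.2 -210.   145.5]
192 [ 511. -458.  104.] [ 527. -440.  122.] [ 518.1 -450.6  114.7]
16 [ 516. -458.  121.] [ 527. -444.  122.] [ 521.2 -450.1  121.4]
138 [435.5916604  -24.06888645   9.71287761] [446.48004525  22.07172789  47.0474759 ] [439.61165468  -6.0656975   32.80318671]
top 27 [441.82117133  -0.77691472  43.80960307] [437.84615692 -11.78309167  42.14959237] [446.48004525  11.89433708  47.0474759 ]
72 [562.70716963 -32.36665559   8.79075921] [574.03280088   3.63291123  46.83086291] [568.62012672 -21.09750545  33.0775504 ]
top 19 [569.22197868  -9.99729158  43.5446413 ] [565.94362635 -18.51388136  42.00460855] [573.02746252   3.63291123  46.83086291]
925 [429. -28.  30.] [580.  17.  47.] [501.2 -10.9  37.5]
326 [504.20965218  -6.92002329  40.15962262] [-0.06746938 27.09868688] [39.95751989 42.71468909]
((502.80780029296875, -46.53380584716797), (169.5567626953125, 191.75433349609375), 85.77587890625)
```

View pics/ortho2.png

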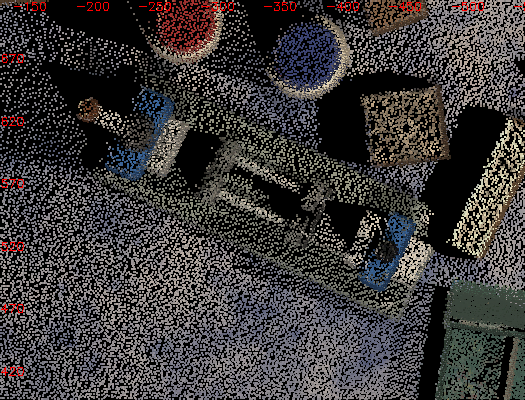

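Knob top is about (632.5,−211) and post top about (519.5,−449.5), only about 264 mm apart, so the tailstock starts at ~26 mm and must be drawn back first. I'll move above the stand for a closer look.

```bash
python3 -m pendant '[0.34,-0.9,0,0,0,-0.41, 0.34,-0.9,0,0,0,-0.41, 0.34,-0.9,0,0,0,-0.41, 0.34,-0.9,0,0,0,-0.41, 0.34,-0.9,0,0,0,-0.41, 0.34,-0.9,0,0,0,-0.41, 0.34,-0.9,0,0,0,-0.41, 0.34,-0.9,0,0,0,-0.41, 0.34,-0.9,0,0,0,-0.41, 0.34,-0.9,0,0,0,-0.41]' && python3 -m pendant '[0.34,-0.86,0.06,0,0,-0.41, 0.34,-0.86,0.06,0,0,-0.41, 0.34,-0.86,0.06,0,0,-0.41, 0.34,-0.86,0.06,0,0,-0.41, 0.34,-0.86,0.06,0,0,-0.41, 0.34,-0.86,0.06,0,0,-0.41, 0.34,-0.86,0.06,0,0,-0.41, 0.34,-0.86,0.06,0,0,-0.41, 0.34,-0.86,0.06,0,0,-0.41, 0.34,-0.86,0.06,0,0,-0.41]'; python3 - <<'E'
from h import *
d=grab('wrist','w1.png'); R=cv2.Rodrigues(np.array(d['rvec']))[0]; print(-R.T@np.array(d['tvec']).ravel(), R[2])
E
```

```text
time: 1.4
tcp_pos: [389.3, 108.6, 404.5]
eef_rot: [0.563, 0.827, -0.0, -0.001]
wrist_force: [0.0, 0.1, -0.6]
gripper_width: 1.002
grasp_force: 0.0
time: 2.65
tcp_pos: [559.9, -319.4, 434.1]
eef_rot: [0.845, 0.535, -0.0, -0.001]
wrist_force: [-0.5, -0.2, -0.7]
gripper_width: 0.998
grasp_force: 0.0
[ 594.30187919 -249.05580147  413.98693196] [-0.12277263 -0.25515929 -0.95907279]
```

View pics/w1.png

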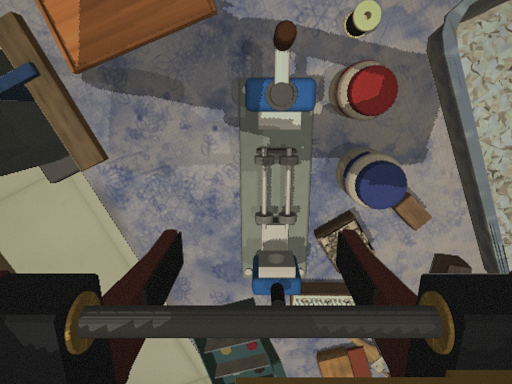

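The wrist view is along the stand: knob at (285,36), gearbox (281,95), wheels at rows 155 and 218, tailstock (277,270), post (278,296). Now fit the stand's pose from this cloud.

```bash
python3 - <<'E'
from h import *
d=dict(np.load('last_wrist.npz')); w=cloud(d); C=d['img'].astype(int)
def reg(u0,u1,v0,v1,z0,z1):
    q=w[v0:v1,u0:u1].reshape(-1,3); q=q[(q[:,2]>z0)&(q[:,2]<z1)]; return q
def r(n,q): print(n,len(q),q.mean(0).round(1),'mid',((q.min(0)+q.max(0))/2).round(1), np.ptp(q,0).round(1))
r('knobtop',reg(268,300,18,55,143,152)); r('knob',reg(265,305,15,60,112,152))
r('post top',reg(265,292,280,310,119,128)); r('post',reg(265,292,280,310,95,128))
# base: z 8..16
q=reg(225,330,70,290,8,16); print(cv2.minAreaRect(q[:,:2].astype(np.float32)), np.median(q[:,2]))
print(np.median(reg(330,420,200,250,-10,10)[:,2]) , np.median(reg(160,230,120,220,-10,10)[:,2]))
# headers: crank hub
r('hub',reg(268,294,82,108,100,140))
# wheels (z top 12+?)
a=np.radians(-115.36); ex=np.array([np.cos(a),np.sin(a)]); ey=np.array([-ex[1],ex[0]])
seat=np.array([568.7,-345.7])
def loc(q): e=q[:,:2]-seat; return np.c_[e@ex,e@ey,q[:,2]]
b=loc(q); 
for x in range(-120,90,30):
    s=b[abs(b[:,0]-x)<8]; print(x,np.percentile(s[:,1],[1,99]).round(1) if len(s) else None)
print('base x',np.percentile(b[:,0],[0.5,99.5]))
l=loc(reg(225,330,90,300,35,100))
for y in (-12,-18,12,18):
  s=l[abs(l[:,1]-y)<2]; print(y,np.histogram(s[:,0],bins=range(-80,120,6),)[0])
h=loc(reg(225,330,70,300,76,90)); print('block tops 82:',np.histogram(h[:,0],bins=range(-110,130,4)))
E
```

```text
knobtop 412 [ 635.5 -208.4  146. ] mid [ 635.7 -208.   145.9] [17.1 17.2  5.8]
knob 564 [ 634.3 -209.5  141.7] mid [ 635.6 -208.1  130.5] [17.5 17.6 36.8]
post top 66 [ 524.7 -444.2  120.2] mid [ 523.7 -445.3  120.4] [13.2 10.2  2.7]
post 242 [ 524.6 -442.8  110.9] mid [ 523.2 -445.1  108.4] [15.3 11.8 26.6]
((579.3744506835938, -366.104736328125), (285.6615295410156, 127.62608337402344), 65.27241516113281) 11.583072944200545
-0.3999367325266489 -0.3372855717320995
hub 517 [ 616.2 -248.5  106.7] mid [ 616.  -249.4  104.9] [26.2 27.2  9.7]
-120 [-44.   66.7]
-90 [-44.5  48.4]
-60 [-43.6  47.9]
-30 [-44.2  48.4]
0 [-43.6  47.5]
30 [-43.7  47.3]
60 [-44.2  76. ]
base x [-122.44329224  155.29528239]
-12 [20  0  0  0  0 12 18 15 12 15 12 15 15 12 15 13 14 14 12 21 12  9  9  0
  0  0  0 58 12 15 18 14 11]
-18 [20  0  0  0  0  0  7 15  5  0  0  0  0  0  0  0  0  0  0 19 12  0  0  0
  0  0  0 54 13 14 19 14 13]
12 [17  0  0  0  0  0  8 15  6  1  1  0  0  0  0  0  0  0  0 18 14  0  0  0
  0  0  0 50 23 16 18 15 13]
18 [19  0  0  0  0 11 19 18 12 14 14 14 13 16 13 15 12 14 14 22 13  7  7  0
  0  0  0 58 13 13 17 15 14]
block tops 82: (array([  3,   3,   4,   2, 137, 167, 166, 166, 126,   0,   0,   0,   0,
         0,   0,   0,   0,   0,   0,   0,   0,   0,   0,   0,   0,   0,
         0,   0,   0,   0,   0,   0,   0,   0,   0,   0,   0,   0,   0,
         0,   0,   0,   0,   0,   0,   0,   0,   0,  49, 146, 111, 110,
       198, 182, 121, 112, 109,  77,  11]), array([-110, -106, -102,  -98,  -94,  -90,  -86,  -82,  -78,  -74,  -70,
        -66,  -62,  -58,  -54,  -50,  -46,  -42,  -38,  -34,  -30,  -26,
        -22,  -18,  -14,  -10,   -6,   -2,    2,    6,   10,   14,   18,
         22,   26,   30,   34,   38,   42,   46,   50,   54,   58,   62,
         66,   70,   74,   78,   82,   86,   90,   94,   98,  102,  106,
        110,  114,  118,  122,  126]))
```

Measurements agree: seat ≈ (572,−342.6), stand x axis at −115.4°, tailstock ≈ 27 mm. Now down over the post and pinch it.

```bash
python3 -m pendant '[-0.073,-0.252,-0.1,0,0,0, -0.073,-0.252,-0.1,0,0,0, -0.073,-0.252,-0.1,0,0,0, -0.073,-0.252,-0.318,0,0,0, -0.073,-0.252,-0.318,0,0,0, -0.073,-0.252,-0.318,0,0,0, -0.073,-0.252,-0.318,0,0,0]' 70 && python3 -m pendant '[0,0,0,0,0,0, 0,0,0,0,0,0, 0,0,0,0,0,0, 0,0,0,0,0,0, 0,0,0,0,0,0, 0,0,0,0,0,0, 0,0,0,0,0,0, 0,0,0,0,0,0]' 0
```

```text
time: 3.58
tcp_pos: [524.1, -447.1, 277.7]
eef_rot: [0.845, 0.535, 0.0, 0.001]
wrist_force: [-0.6, 0.8, -0.1]
gripper_width: 0.703
grasp_force: 0.0
time: 4.58
tcp_pos: [522.2, -447.3, 275.5]
eef_rot: [0.845, 0.534, -0.001, -0.001]
wrist_force: [-5.2, 2.0, 4.2]
gripper_width: 0.179
grasp_force: 30.0
```

```bash
python3 -m pendant '[-0.005,-0.011,0,0,0,0, -0.01,-0.022,0,0,0,0, -0.015,-0.033,0,0,0,0, -0.02,-0.042,0,0,0,0, -0.022,-0.046,0,0,0,0, -0.022,-0.046,0,0,0,0, -0.022,-0.046,0,0,0,0]'
```

```text
time: 5.45
tcp_pos: [511.5, -469.9, 275.5]
eef_rot: [0.845, 0.534, -0.0, -0.002]
wrist_force: [-3.6, 4.1, 4.5]
gripper_width: 0.175
grasp_force: 30.0
```

Drawn back about 25 mm with about 2 N resistance. Release, then go above the tray.

```bash
python3 -m pendant '[0,0,0,0,0,0, 0,0,0,0,0,0, 0,0,0,0,0,0, 0,0,0.316,0,0,0, 0,0,0.316,0,0,0, 0,0,0.316,0,0,0, -0.02,0.924,0.316,0,0,-0.6, -0.02,0.924,0.316,0,0,-0.6, -0.02,0.924,0.316,0,0,-0.6, -0.02,0.924,0.316,0,0,-0.6, -0.02,0.924,0.316,0,0,-0.6, -0.02,0.924,0.316,0,0,-0.6, -0.02,0.924,0.316,0,0,-0.6, -0.02,0.924,0.316,0,0,-0.6, -0.02,0.924,0.316,0,0,-0.6, -0.02,0.924,0.316,0,0,-0.6]' 70; python3 - <<'E'
from h import *
d=grab('wrist','w2.png'); w=cloud(d); C=d['img'].astype(int)
m=(C[...,2]>C[...,0]*1.5)&(C[...,2]>60)&(w[...,2]>15)&(w[...,2]<50); q=w[m]
for s in (q[q[:,0]<500],q[q[:,0]>500]): print(len(s),s.min(0),s.max(0)); t=s[s[:,2]>40];print('top',len(t),t.mean(0))
m=(w[...,2]>34)&(w[...,2]<50)&(w[...,0]>448)&(w[...,0]<560)&(abs(w[...,1])<60); q=w[m]; print(len(q),q.mean(0),np.polyfit(q[:,0],q[:,1],1),np.percentile(q[:,2],[50,99]))
m=(w[...,2]>9)&(w[...,2]<15)&(w[...,0]>385)&(w[...,0]<615)&(abs(w[...,1]+46)<110)&(C[...,0]>C[...,2]*1.7); q=w[m]
print(cv2.minAreaRect(q[:,:2].astype(np.float32)),len(q))
E
```

```text
time: 7.45
tcp_pos: [502.4, -9.2, 433.7]
eef_rot: [0.999, -0.036, 0.0, 0.0]
wrist_force: [0.2, 0.2, 0.2]
gripper_width: 0.699
grasp_force: 0.0
153 [439.74101411 -11.48075731  25.42118714] [449.12842649  22.85832768  46.85535657]
top 121 [444.42911572   1.35621432  44.42423105]
225 [566.97911215 -29.84980881  25.64412017] [576.20668738  13.57189773  47.26261026]
top 152 [571.93356156  -8.48155942  44.31130809]
2079 [505.78293974  -3.75941987  39.49638665] [-0.07718349 35.27867287] [40.04402583 43.14773877]
((492.650146484375, -55.551658630371094), (192.04481506347656, 214.45204162597656), 85.93834686279297) 1959
```

View pics/w2.png

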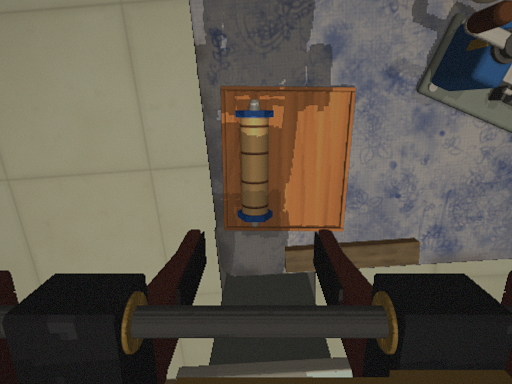

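The picture shows the roller lying in the tray from (254,105) to (254,223), parallel to the tool. Its centre is (508.2,−3.8). The other slot is empty. Descend and grip.

```bash
python3 -m pendant '[0.012,0.011,-0.2,0,0,0, 0.012,0.011,-0.2,0,0,0, 0.012,0.011,-0.4,0,0,0, 0.012,0.011,-0.4,0,0,0, 0.012,0.011,-0.44,0,0,0, 0.012,0.011,-0.475,0,0,0, 0.012,0.011,-0.475,0,0,0, 0.012,0.011,-0.475,0,0,0]' 60 && python3 -m pendant '[0,0,0,0,0,0, 0,0,0,0,0,0, 0,0,0,0,0,0, 0,0,0,0,0,0, 0,0,0,0,0,0, 0,0,0,0,0,0, 0,0,0,0,0,0, 0,0,0,0,0,0]' 0
```

```text
time: 8.5
tcp_pos: [508.6, -4.0, 196.5]
eef_rot: [0.999, -0.037, 0.0, 0.0]
wrist_force: [-0.3, -0.2, 0.0]
gripper_width: 0.601
grasp_force: 0.0
time: 9.5
tcp_pos: [508.4, -3.3, 196.7]
eef_rot: [0.999, -0.036, 0.001, 0.0]
wrist_force: [-1.8, -1.1, 6.4]
gripper_width: 0.381
grasp_force: 30.0
```

```bash
python3 -m pendant '[0,0,0.1,0,0,0, 0,0,0.2,0,0,0, 0,0,0.3,0,0,0, 0,0,0.4,0,0,0, 0,0,0.42,0,0,0, 0.03,-0.1,0.42,0,0,0.09, 0.05,-0.21,0.42,0,0,0.18, 0.06,-0.31,0.42,0,0,0.27, 0.08,-0.41,0.42,0,0,0.36, 0.09,-0.51,0.42,0,0,0.45, 0.1,-0.61,0.42,0,0,0.54, 0.112,-0.711,0.42,0,0,0.6, 0.112,-0.711,0.42,0,0,0.6, 0.112,-0.711,0.42,0,0,0.6, 0.112,-0.711,0.42,0,0,0.6]'; python3 - <<'E'
from h import *
d=grab('wrist','w3.png'); w=cloud(d); C=d['img'].astype(int)
seat=np.array([572.0,-342.6]);a=np.radians(-115.36); ex=np.array([np.cos(a),np.sin(a)]); ey=np.array([-ex[1],ex[0]])
l=np.concatenate([(w[...,:2]-seat)@np.c_[ex,ey],w[...,2:]],-1).reshape(-1,3)
def s(x0,x1,y0,y1,z0,z1): return l[(l[:,0]>x0)&(l[:,0]<x1)&(l[:,1]>y0)&(l[:,1]<y1)&(l[:,2]>z0)&(l[:,2]<z1)]
for n,b in dict(roller=(-90,140,-30,30,215,300),knobtop=(-175,-125,-30,30,143,152),headblk=(-100,-60,-25,25,78,86),hub=(-130,-90,-20,20,100,112)).items():
    q=s(*b); print(n,len(q),q.min(0).round(1),q.max(0).round(1),((q.min(0)+q.max(0))/2).round(1)) if len(q) else print(n,0)
b=s(-60,60,-60,60,9,15)
for x in (-50,-20,10): t=b[abs(b[:,0]-x)<8]; print(x,np.percentile(t[:,1],[1,99]).round(1) if len(t)>20 else 0)
E
```

```text
time: 11.38
tcp_pos: [563.9, -357.2, 405.0]
eef_rot: [0.845, 0.534, -0.0, -0.001]
wrist_force: [-0.7, 0.2, -3.2]
gripper_width: 0.378
grasp_force: 30.0
roller 19786 [-62.  -28.4 217.9] [ 86.8  27.7 300. ] [ 12.4  -0.3 258.9]
knobtop 0
headblk 1039 [-88.2 -23.4  79.6] [-70.2  24.2  85.9] [-79.2   0.4  82.8]
hub 1113 [-130.   -14.3  100. ] [-90.7  15.  110.3] [-110.3    0.3  105.1]
-50 [-45.3  45.3]
-20 0
10 [-45.5  46.4]
```

View pics/w3.png

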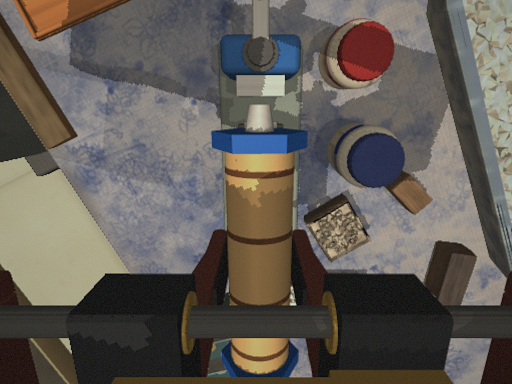

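Roller stub tip is at x=−62, so its centre is at +18, and lateral alignment is within about 1 mm. The picture shows the stub at (260,115) pointing squarely at the head socket at (260,85). Lower, then slide.

```bash
python3 -m pendant '[0,0,-0.1,0,0,0, 0,0,-0.2,0,0,0, 0,0,-0.26,0,0,0, 0,0,-0.3,0,0,0, 0,0,-0.325,0,0,0, 0,0,-0.335,0,0,0, 0,0,-0.344,0,0,0, 0,0,-0.344,0,0,0, 0,0,-0.344,0,0,0]'
```

```text
time: 12.55
tcp_pos: [564.3, -358.9, 234.8]
eef_rot: [0.845, 0.534, 0.0, 0.0]
wrist_force: [-0.4, -0.6, -3.0]
gripper_width: 0.381
grasp_force: 30.0
```

```bash
python3 -m pendant '[0,0,-0.004,0,0,0, 0,0,-0.004,0,0,0, 0.004,0.008,-0.004,0,0,0, 0.008,0.016,-0.004,0,0,0, 0.012,0.025,-0.004,0,0,0, 0.0145,0.03,-0.004,0,0,0, 0.0145,0.03,-0.004,0,0,0, 0.0145,0.03,-0.004,0,0,0]'; python3 - <<'E'
from h import *
d=grab('wrist','w4.png')
E
```

```text
time: 13.55
tcp_pos: [571.4, -343.4, 232.1]
eef_rot: [0.845, 0.534, 0.0, -0.0]
wrist_force: [-1.2, 1.6, -0.9]
gripper_width: 0.381
grasp_force: 30.0
```

View pics/w4.png

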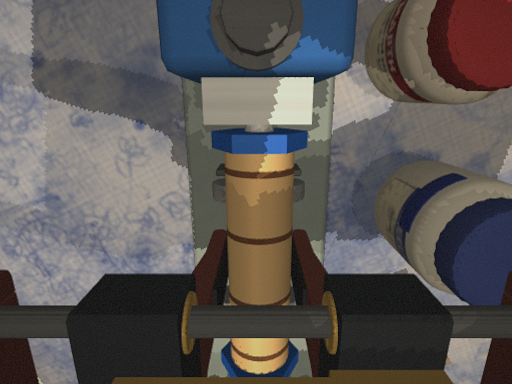

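The stub is in the head socket (260,127). Release, lift, and move to the tail post.

```bash
python3 -m pendant '[0,0,0,0,0,0, 0,0,0,0,0,0, 0,0,0,0,0,0, 0,0,0.1,0,0,0, 0,0,0.2,0,0,0, 0,0,0.25,0,0,0, -0.12,-0.253,0.25,0,0,0, -0.12,-0.253,0.25,0,0,0, -0.12,-0.253,0.25,0,0,0, -0.12,-0.253,0.25,0,0,0, -0.12,-0.253,0.15,0,0,0, -0.12,-0.253,0.1,0,0,0, -0.12,-0.253,0.087,0,0,0, -0.12,-0.253,0.087,0,0,0]' 60 && python3 -m pendant '[0,0,0,0,0,0, 0,0,0,0,0,0, 0,0,0,0,0,0, 0,0,0,0,0,0, 0,0,0,0,0,0, 0,0,0,0,0,0, 0,0,0,0,0,0]' 0
```

```text
time: 15.35
tcp_pos: [512.2, -469.2, 275.9]
eef_rot: [0.845, 0.535, 0.0, -0.0]
wrist_force: [-0.0, -0.9, 0.1]
gripper_width: 0.603
grasp_force: 0.0
time: 16.23
tcp_pos: [511.0, -470.1, 275.9]
eef_rot: [0.845, 0.534, -0.0, -0.0]
wrist_force: [-3.2, 0.8, 5.7]
gripper_width: 0.173
grasp_force: 30.0
```

```bash
python3 -m pendant '[0.006,0.013,0,0,0,0, 0.012,0.026,0,0,0,0, 0.018,0.039,0,0,0,0, 0.024,0.052,0,0,0,0, 0.03,0.064,0,0,0,0, 0.036,0.076,0,0,0,0, 0.036,0.076,0,0,0,0, 0.036,0.076,0,0,0,0]' ; python3 -m pendant '[0.0017,0.0036,0,0,0,0, 0.0017,0.0036,0,0,0,0, 0.0017,0.0036,0,0,0,0, 0.0017,0.0036,0,0,0,0]';  python3 -m pendant '[0.0017,0.0036,0,0,0,0, 0.0017,0.0036,0,0,0,0, 0.0017,0.0036,0,0,0,0, 0.0017,0.0036,0,0,0,0]'
```

```text
time: 17.23
tcp_pos: [529.3, -431.5, 275.9]
eef_rot: [0.845, 0.534, 0.0, -0.001]
wrist_force: [-2.8, 2.9, 7.0]
gripper_width: 0.174
grasp_force: 30.0
time: 17.73
tcp_pos: [529.9, -430.1, 275.9]
eef_rot: [0.845, 0.534, -0.0, -0.0]
wrist_force: [-4.4, 1.6, 5.9]
gripper_width: 0.177
grasp_force: 30.0
time: 18.23
tcp_pos: [530.6, -428.7, 275.9]
eef_rot: [0.845, 0.534, -0.001, -0.0]
wrist_force: [-4.5, -0.5, 6.0]
gripper_width: 0.177
grasp_force: 30.0
```

```bash
for i in 1 2; do python3 -m pendant '[0.0013,0.0027,0,0,0,0, 0.0013,0.0027,0,0,0,0, 0.0013,0.0027,0,0,0,0, 0.0013,0.0027,0,0,0,0]'|grep -E "tcp|force"; done
```

```text
tcp_pos: [531.1, -427.5, 275.9]
wrist_force: [-5.4, -0.6, 4.5]
grasp_force: 30.0
tcp_pos: [531.8, -426.2, 275.9]
wrist_force: [-5.7, -1.4, 5.9]
grasp_force: 30.0
```

```bash
python3 -m pendant '[0.0013,0.0027,0,0,0,0, 0.0013,0.0027,0,0,0,0, 0.0013,0.0027,0,0,0,0, 0.0013,0.0027,0,0,0,0]'|grep -E "tcp|force"; python3 - <<'E'
from h import *
d=grab('scene'); grab('side')
P=[];C=[]
seat=np.array([572.0,-342.6]);a=np.radians(-115.36); ex=np.array([np.cos(a),np.sin(a)]); ey=np.array([-ex[1],ex[0]])
for n in ('scene','side'):
    d=dict(np.load('last_%s.npz'%n)); w=cloud(d)
    l=np.concatenate([(w[...,:2]-seat)@np.c_[ex,ey],w[...,2:]],-1).reshape(-1,3);c=d['img'].reshape(-1,3).astype(int)
    m=(abs(l[:,1])<30)&(l[:,2]>64)&(l[:,2]<90)&(l[:,0]>-110)&(l[:,0]<140)
    b=m&(c[:,2]>c[:,0]*1.6); print(n,'all',np.histogram(l[m,0],bins=range(-110,141,5))[0],'\nblue',np.histogram(l[b,0],bins=range(-110,141,5))[0])
s=cv2.imread('pics/scene0.png')
im=cv2.cvtColor(dict(np.load('last_side.npz'))['img'],cv2.COLOR_RGB2BGR)[150:330,190:340]
cv2.imwrite('pics/s5.png',cv2.resize(im,None,fx=3.2,fy=3.2,interpolation=cv2.INTER_CUBIC))
E
```

```text
tcp_pos: [532.2, -425.4, 275.9]
wrist_force: [-6.6, -2.4, 5.6]
grasp_force: 30.0
scene all [  0   0   0   1 108  36  28  40  51  39  26  17  18  18  21  21  19  17
  22  17  26  20  21  23  17  27  24  21  22  23  25  24  25   9  18  13
  29  18  10  17  21  39 149  63   0   0   0   0   0   0] 
blue [  0   0   0   1  65   2   0   1  20  23   3   0   0   0   0   0   0   0
   0   0   0   0   0   0   0   0   0   0   0   0   0   0   0   1  10   0
   0   0   6  17  21  37 144  62   0   0   0   0   0   0]
side all [  0   0   0   0   0   0   0  11  25  26  15   6   1   3   7   7  16  14
  19  17  17  19  14  21  13  18  17  12  15  13   9   9   5   0   2   7
   9  10   9  24  39  64 242  87   0   0   0   0   0   0] 
blue [  0   0   0   0   0   0   0   0   8  19   7   0   0   0   0   0   0   0
   0   0   0   0   0   0   0   0   0   0   0   0   0   0   0   0   0   0
   0   0   0  13  35  55 231  86   0   0   0   0   0   0]
```

View pics/s5.png

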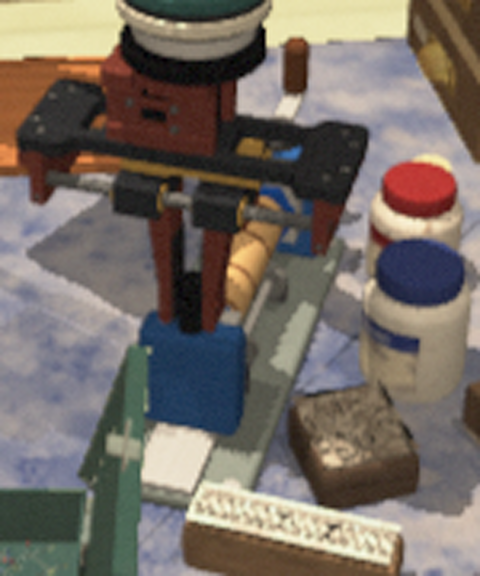

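The view shows the tailstock up against the roller, with travel about 49 mm. One more push to confirm it is snug.

```bash
python3 -m pendant '[0.002,0.004,0,0,0,0, 0.002,0.004,0,0,0,0, 0.002,0.004,0,0,0,0, 0.002,0.004,0,0,0,0]'|grep -E "tcp|force"; python3 -m pendant '[0.002,0.004,0,0,0,0, 0.002,0.004,0,0,0,0, 0.002,0.004,0,0,0,0, 0.002,0.004,0,0,0,0]'|grep -E "tcp|force"
```

```text
tcp_pos: [532.5, -424.8, 276.0]
wrist_force: [-10.2, -8.1, 3.3]
grasp_force: 30.0
tcp_pos: [532.7, -424.3, 275.9]
wrist_force: [-13.2, -14.9, 2.5]
grasp_force: 30.0
```

19 N, stalled: the roller is home. Release, lift, and hover near the knob.

```bash
python3 -m pendant '[0,0,0,0,0,0, 0,0,0,0,0,0, 0,0,0,0,0,0, 0,0,0.1,0,0,0, 0,0,0.16,0,0,0, 0,0,0.16,0,0,0, 0.205,0.433,0.16,0,0,0, 0.205,0.433,0.16,0,0,0, 0.205,0.433,0.16,0,0,0, 0.205,0.433,0.16,0,0,0, 0.205,0.433,0.16,0,0,0, 0.205,0.433,0.16,0,0,0]' 60;  python3 - <<'E'
from h import *
d=grab('wrist'); grab('side'); w=cloud(d); C=d['img'].astype(int)
q=w.reshape(-1,3); m=(q[:,2]>143)&(q[:,2]<152)&(np.hypot(q[:,0]-636,q[:,1]+207)<20); q=q[m]; print(len(q), (q.min(0)+q.max(0))/2,np.ptp(q,0)) if len(q) else print('no knob')
d=dict(np.load('last_side.npz')); w=cloud(d)
seat=np.array([572.0,-342.6]);a=np.radians(-115.36); ex=np.array([np.cos(a),np.sin(a)]); ey=np.array([-ex[1],ex[0]])
l=np.concatenate([(w[...,:2]-seat)@np.c_[ex,ey],w[...,2:]],-1)
for n,b in dict(post=(80,130,-20,20,95,126),knob=(-175,-130,-20,20,115,150)).items():
  m=(l[...,0]>b[0])&(l[...,0]<b[1])&(l[...,1]>b[2])&(l[...,1]<b[3])&(l[...,2]>b[4])&(l[...,2]<b[5]);q=l[m];print(n,len(q),q.min(0),q.max(0)) if len(q) else print(n,0)
im=cv2.cvtColor(d['img'],cv2.COLOR_RGB2BGR)[150:310,200:350]
cv2.imwrite('pics/s6.png',cv2.resize(im,None,fx=3.2,fy=3.2,interpolation=cv2.INTER_CUBIC))
E
```

```text
time: 22.32
tcp_pos: [637.2, -203.8, 354.2]
eef_rot: [0.845, 0.535, -0.001, -0.001]
wrist_force: [-0.8, -0.2, 0.9]
gripper_width: 0.598
grasp_force: 0.0
488 [ 636.15425455 -208.07642719  145.64153819] [17.42839781 17.1201936   5.24656759]
post 127 [87.08207575 -9.33574018 95.06460149] [103.46935617   6.57490066 122.27807324]
knob 122 [-154.27558807  -10.6267689   115.03575309] [-136.99583389    7.53788741  149.08583057]
```

View pics/s6.png

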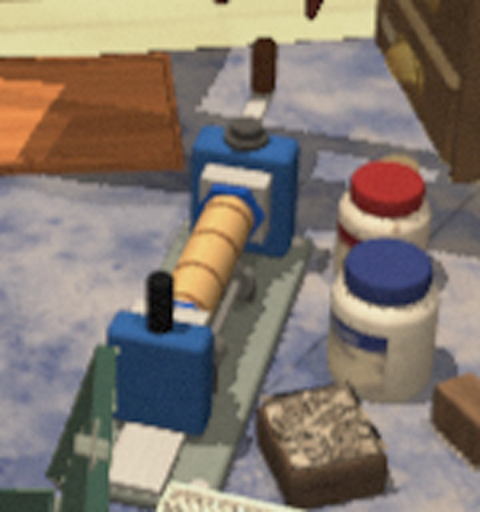

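The picture shows the roller held between both sockets and the knob over the mark at (262,65). Lower onto the knob and close.

```bash
python3 -m pendant '[-0.002,-0.006,0,0,0,0, -0.002,-0.006,-0.08,0,0,0, -0.002,-0.006,-0.114,0,0,0, -0.002,-0.006,-0.114,0,0,0, -0.002,-0.006,-0.114,0,0,0]' 60 && python3 -m pendant '[0,0,0,0,0,0, 0,0,0,0,0,0, 0,0,0,0,0,0, 0,0,0,0,0,0, 0,0,0,0,0,0, 0,0,0,0,0,0, 0,0,0,0,0,0]' 0
python3 - <<'E'
import numpy as np
a=np.radians(-115.36); ex=np.array([np.cos(a),np.sin(a)]); ey=np.array([-ex[1],ex[0]])
for k in range(1,21):
    t=k*np.pi/10; p=(45*(1-np.cos(t))*ex+45*np.sin(t)*ey)/500; print('%.4f,%.4f,0,0,0,0,'%tuple(p),end=' ')
E
```

```text
time: 23.05
tcp_pos: [636.9, -207.5, 299.6]
eef_rot: [0.846, 0.534, 0.0, 0.001]
wrist_force: [-0.4, 0.4, 0.6]
gripper_width: 0.605
grasp_force: 0.0
time: 23.92
tcp_pos: [636.5, -206.9, 298.8]
eef_rot: [0.845, 0.534, -0.0, -0.0]
wrist_force: [-0.9, 0.9, 4.0]
gripper_width: 0.198
grasp_force: 30.0
0.0232,-0.0159,0,0,0,0, 0.0404,-0.0382,0,0,0,0, 0.0499,-0.0647,0,0,0,0, 0.0507,-0.0929,0,0,0,0, 0.0428,-0.1199,0,0,0,0, 0.0269,-0.1431,0,0,0,0, 0.0046,-0.1603,0,0,0,0, -0.0219,-0.1698,0,0,0,0, -0.0501,-0.1706,0,0,0,0, -0.0771,-0.1627,0,0,0,0, -0.1003,-0.1468,0,0,0,0, -0.1175,-0.1245,0,0,0,0, -0.1270,-0.0979,0,0,0,0, -0.1278,-0.0698,0,0,0,0, -0.1199,-0.0428,0,0,0,0, -0.1040,-0.0195,0,0,0,0, -0.0817,-0.0023,0,0,0,0, -0.0552,0.0071,0,0,0,0, -0.0270,0.0079,0,0,0,0, -0.0000,0.0000,0,0,0,0,
```

```bash
python3 -m pendant '[0.023,-0.016,0,0,0,0, 0.04,-0.038,0,0,0,0, 0.05,-0.065,0,0,0,0, 0.051,-0.093,0,0,0,0, 0.043,-0.12,0,0,0,0]'; python3 -m pendant '[-0.016,-0.023,0,0,0,0, -0.038,-0.04,0,0,0,0, -0.065,-0.05,0,0,0,0, -0.093,-0.051,0,0,0,0, -0.12,-0.043,0,0,0,0, -0.12,-0.043,0,0,0,0]'
```

```text
time: 24.55
tcp_pos: [657.5, -267.6, 298.5]
eef_rot: [0.846, 0.534, -0.001, -0.002]
wrist_force: [-9.3, 6.5, 9.3]
gripper_width: 0.194
grasp_force: 30.0
time: 25.3
tcp_pos: [597.9, -288.5, 298.7]
eef_rot: [0.846, 0.534, 0.0, -0.0]
wrist_force: [0.3, 3.2, 2.8]
gripper_width: 0.197
grasp_force: 30.0
```

```bash
python3 -m pendant '[-0.023,0.016,0,0,0,0, -0.04,0.038,0,0,0,0, -0.05,0.065,0,0,0,0, -0.051,0.093,0,0,0,0, -0.043,0.12,0,0,0,0, -0.027,0.143,0,0,0,0, -0.005,0.16,0,0,0,0, 0.022,0.17,0,0,0,0, 0.05,0.171,0,0,0,0, 0.077,0.163,0,0,0,0, 0.077,0.163,0,0,0,0]'
```

```text
time: 26.68
tcp_pos: [638.2, -207.7, 298.7]
eef_rot: [0.845, 0.534, 0.001, 0.001]
wrist_force: [-0.2, -2.6, 4.5]
gripper_width: 0.201
grasp_force: 30.0
```

```bash
python3 -m pendant '[0.023,-0.016,0,0,0,0, 0.04,-0.038,0,0,0,0, 0.05,-0.065,0,0,0,0, 0.051,-0.093,0,0,0,0, 0.043,-0.12,0,0,0,0, 0.027,-0.143,0,0,0,0, 0.005,-0.16,0,0,0,0, -0.022,-0.17,0,0,0,0, -0.05,-0.171,0,0,0,0, -0.077,-0.163,0,0,0,0, -0.077,-0.163,0,0,0,0]'
```

```text
time: 28.05
tcp_pos: [596.7, -287.8, 298.7]
eef_rot: [0.845, 0.534, -0.0, -0.001]
wrist_force: [-1.5, 1.7, 5.6]
gripper_width: 0.192
grasp_force: 30.0
```

```bash
python3 -m pendant '[-0.023,0.016,0,0,0,0, -0.04,0.038,0,0,0,0, -0.05,0.065,0,0,0,0, -0.051,0.093,0,0,0,0, -0.043,0.12,0,0,0,0, -0.027,0.143,0,0,0,0, -0.005,0.16,0,0,0,0, 0.022,0.17,0,0,0,0, 0.05,0.171,0,0,0,0, 0.077,0.163,0,0,0,0, 0.077,0.163,0,0,0,0, 0.077,0.163,0,0,0,0, 0.077,0.163,0,0,0,0]'
```

```text
time: 29.68
tcp_pos: [636.8, -206.9, 298.7]
eef_rot: [0.845, 0.534, -0.0, 0.0]
wrist_force: [-0.6, -2.0, 4.6]
gripper_width: 0.193
grasp_force: 30.0
```

Two turns done, and the knob is back within 0.5 mm of its start. Release and go to the tail post, checking the state on the way.

```bash
python3 -m pendant '[0,0,0,0,0,0, 0,0,0,0,0,0, 0,0,0,0,0,0, 0,0,0.11,0,0,0, 0,0,0.12,0,0,0, -0.208,-0.435,0.12,0,0,0, -0.208,-0.435,0.12,0,0,0, -0.208,-0.435,0.12,0,0,0, -0.208,-0.435,0.12,0,0,0, -0.208,-0.435,0.12,0,0,0, -0.208,-0.435,0.12,0,0,0]' 60; python3 - <<'E'
from h import *
d=grab('side'); w=cloud(d)
seat=np.array([572.0,-342.6]);a=np.radians(-115.36); ex=np.array([np.cos(a),np.sin(a)]); ey=np.array([-ex[1],ex[0]])
l=np.concatenate([(w[...,:2]-seat)@np.c_[ex,ey],w[...,2:]],-1)
for n,b in dict(post=(80,130,-20,20,95,126),knob=(-175,-130,-20,20,115,150)).items():
  m=(l[...,0]>b[0])&(l[...,0]<b[1])&(l[...,1]>b[2])&(l[...,1]<b[3])&(l[...,2]>b[4])&(l[...,2]<b[5]);q=l[m];print(n,len(q),q.min(0),q.max(0)) if len(q) else print(n,0)
E
```

```text
time: 31.05
tcp_pos: [532.3, -424.1, 357.7]
eef_rot: [0.846, 0.534, 0.0, -0.001]
wrist_force: [-0.3, 0.5, 1.2]
gripper_width: 0.6
grasp_force: 0.0
post 127 [85.02943209 -8.1341299  95.36359668] [102.87932421   6.62626556 122.91875809]
knob 21 [-150.55835677    2.48891457  115.00379768] [-138.11625989    8.98142916  138.42798855]
```

```bash
python3 -m pendant '[0,0,-0.12,0,0,0, 0,0,-0.164,0,0,0, 0,0,-0.164,0,0,0, 0,0,-0.164,0,0,0]' 60 && python3 -m pendant '[0,0,0,0,0,0, 0,0,0,0,0,0, 0,0,0,0,0,0, 0,0,0,0,0,0, 0,0,0,0,0,0, 0,0,0,0,0,0, 0,0,0,0,0,0]' 0 && python3 -m pendant '[-0.006,-0.013,0,0,0,0, -0.012,-0.026,0,0,0,0, -0.018,-0.039,0,0,0,0, -0.024,-0.051,0,0,0,0, -0.03,-0.064,0,0,0,0, -0.036,-0.077,0,0,0,0, -0.04,-0.085,0,0,0,0, -0.04,-0.085,0,0,0,0, -0.04,-0.085,0,0,0,0]'
```

```text
time: 31.6
tcp_pos: [533.6, -423.9, 277.8]
eef_rot: [0.845, 0.535, 0.0, 0.001]
wrist_force: [0.5, -0.2, 0.2]
gripper_width: 0.602
grasp_force: 0.0
time: 32.48
tcp_pos: [532.4, -424.6, 276.8]
eef_rot: [0.845, 0.534, -0.0, -0.0]
wrist_force: [-2.4, -0.4, 3.9]
gripper_width: 0.175
grasp_force: 30.0
time: 33.6
tcp_pos: [512.1, -467.5, 276.9]
eef_rot: [0.845, 0.534, -0.0, 0.0]
wrist_force: [-2.7, -0.1, 4.7]
gripper_width: 0.176
grasp_force: 30.0
```

```bash
python3 -m pendant '[0,0,0,0,0,0, 0,0,0,0,0,0, 0,0,0,0,0,0, 0,0,0.12,0,0,0, 0,0,0.2,0,0,0, 0.12,0.253,0.2,0,0,0, 0.12,0.253,0.2,0,0,0, 0.12,0.253,0.2,0,0,0, 0.12,0.253,0.2,0,0,0, 0.12,0.253,0.2,0,0,0]' 60; python3 - <<'E'
from h import *
d=grab('wrist','w7.png')
seat=np.array([572.0,-342.6]);a=np.radians(-115.36); ex=np.array([np.cos(a),np.sin(a)]); ey=np.array([-ex[1],ex[0]])
w=cloud(d); l=np.concatenate([(w[...,:2]-seat)@np.c_[ex,ey],w[...,2:]],-1).reshape(-1,3)
m=(l[:,2]>66)&(l[:,2]<84)&(abs(l[:,1])<22)&(abs(l[:,0])<55); q=l[m]; print(len(q),q.mean(0),np.percentile(q[:,2],99),np.polyfit(q[:,0],q[:,1],1))
E
```

```text
time: 34.85
tcp_pos: [572.2, -341.8, 376.5]
eef_rot: [0.846, 0.534, -0.0, 0.0]
wrist_force: [-1.0, 0.5, -0.9]
gripper_width: 0.596
grasp_force: 0.0
3667 [-2.99114361  0.40086815 73.78824309] 77.67272415528575 [0.00189933 0.40654932]
```

View pics/w7.png

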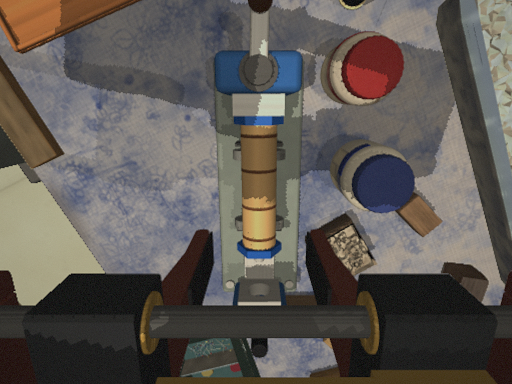

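The roller stays home at (259,190), the tailstock is back (259,290), and the crank arm points straight out (260,25). Grip it, slide it out, and lift.

```bash
python3 -m pendant '[0,0,-0.12,0,0,0, 0,0,-0.22,0,0,0, 0,0,-0.26,0,0,0, 0,0,-0.29,0,0,0, 0,0,-0.29,0,0,0, 0,0,-0.29,0,0,0]' 60 && python3 -m pendant '[0,0,0,0,0,0, 0,0,0,0,0,0, 0,0,0,0,0,0, 0,0,0,0,0,0, 0,0,0,0,0,0, 0,0,0,0,0,0, 0,0,0,0,0,0]' 0 && python3 -m pendant '[-0.004,-0.008,0,0,0,0, -0.008,-0.016,0,0,0,0, -0.012,-0.025,0,0,0,0, -0.0155,-0.0325,0,0,0,0, -0.0155,-0.0325,0,0,0,0, -0.0155,-0.0325,0,0,0,0]'
```

```text
time: 35.65
tcp_pos: [572.9, -341.3, 232.7]
eef_rot: [0.846, 0.534, 0.0, 0.001]
wrist_force: [0.3, 0.3, -0.4]
gripper_width: 0.599
grasp_force: 0.0
time: 36.52
tcp_pos: [572.3, -340.4, 232.4]
eef_rot: [0.845, 0.534, -0.0, -0.0]
wrist_force: [-3.0, 1.3, 6.5]
gripper_width: 0.386
grasp_force: 30.0
time: 37.28
tcp_pos: [565.0, -355.8, 232.3]
eef_rot: [0.845, 0.534, 0.001, -0.001]
wrist_force: [-0.8, 4.3, 6.2]
gripper_width: 0.379
grasp_force: 30.0
```

```bash
python3 -m pendant '[0,0,0.05,0,0,0, 0,0,0.15,0,0,0, 0,0,0.25,0,0,0, 0,0,0.35,0,0,0, 0,0,0.35,0,0,0, -0.02,0.1,0.35,0,0,-0.09, -0.035,0.2,0.35,0,0,-0.18, -0.05,0.3,0.35,0,0,-0.27, -0.07,0.4,0.35,0,0,-0.36, -0.085,0.5,0.35,0,0,-0.45, -0.1,0.6,0.35,0,0,-0.54, -0.116,0.676,0.35,0,0,-0.6, -0.116,0.676,0.35,0,0,-0.6, -0.116,0.676,0.35,0,0,-0.6, -0.116,0.676,0.35,0,0,-0.6]'; python3 - <<'E'
from h import *
d=grab('wrist','w8.png'); d=grab('side','s8.png')
E
```

```text
time: 39.15
tcp_pos: [507.0, -19.7, 406.0]
eef_rot: [0.999, -0.037, -0.0, 0.0]
wrist_force: [-0.6, 0.4, -2.6]
gripper_width: 0.382
grasp_force: 30.0
```

View pics/w8.png

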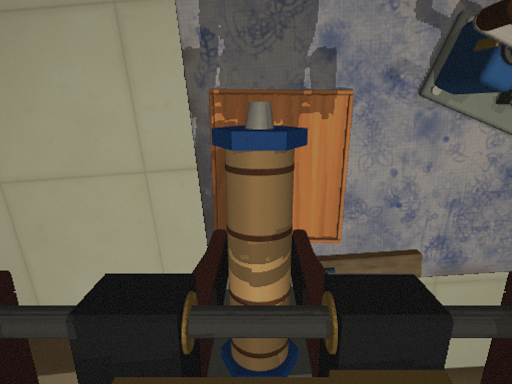

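Roller is held flat-side up over the tray, which spans (210–353, 90–242). Lower it.

```bash
python3 -m pendant '[0,0,-0.12,0,0,0, 0,0,-0.24,0,0,0, 0,0,-0.33,0,0,0, 0,0,-0.38,0,0,0, 0,0,-0.4,0,0,0, 0,0,-0.41,0,0,0, 0,0,-0.416,0,0,0, 0,0,-0.416,0,0,0, 0,0,-0.416,0,0,0]'
```

```text
time: 40.38
tcp_pos: [507.1, -18.8, 199.3]
eef_rot: [0.999, -0.037, 0.001, 0.0]
wrist_force: [-0.1, 0.2, -2.8]
gripper_width: 0.375
grasp_force: 30.0
```

```bash
python3 -m pendant '[0,0,-0.003,0,0,0, 0,0,-0.005,0,0,0, 0,0,-0.005,0,0,0]' && python3 -m pendant '[0,0,0,0,0,0, 0,0,0,0,0,0, 0,0,0,0,0,0, 0,0,0.1,0,0,0, 0,0,0.2,0,0,0, 0,0,0.3,0,0,0, 0,0,0.4,0,0,0, -0.15,0,0.45,0,0,0, -0.15,0,0.45,0,0,0, -0.15,0,0.45,0,0,0]' 60; python3 - <<'E'
from h import *
from math import pi
for n in ('side','scene','wrist'): d=grab(n,n+'9.png')
w=cloud(d); C=d['img'].astype(int)
m=(C[...,2]>C[...,0]*1.5)&(C[...,2]>60)&(w[...,2]>15)&(w[...,2]<55)&(abs(w[...,1])<80)&(w[...,0]>400)&(w[...,0]<620); q=w[m]
for s in (q[q[:,0]<505],q[q[:,0]>505]): t=s[s[:,2]>40];print('top',len(t),t.mean(0) if len(t) else 0)
d=dict(np.load('last_side.npz')); w=cloud(d)
seat=np.array([572.0,-342.6]);a=np.radians(-115.36); ex=np.array([np.cos(a),np.sin(a)]); ey=np.array([-ex[1],ex[0]])
l=np.concatenate([(w[...,:2]-seat)@np.c_[ex,ey],w[...,2:]],-1)
for n,b in dict(post=(80,160,-20,20,95,126),knob=(-175,-130,-20,20,115,150)).items():
  m=(l[...,0]>b[0])&(l[...,0]<b[1])&(l[...,1]>b[2])&(l[...,1]<b[3])&(l[...,2]>b[4])&(l[...,2]<b[5]);q=l[m];print(n,len(q),q.min(0),q.max(0)) if len(q) else print(n,0)
a=cv2.imread('pics/side9.png')[130:320,150:360]; b=cv2.imread('pics/wrist9.png')[:300,150:400]
a=cv2.resize(a,(420,380)); b=cv2.resize(b,(317,380)); cv2.imwrite('pics/c9.png',np.hstack([a,b]))
E
```

```text
time: 40.75
tcp_pos: [507.1, -18.8, 197.5]
eef_rot: [0.999, -0.037, 0.001, 0.0]
wrist_force: [-3.3, 0.3, 12.3]
gripper_width: 0.379
grasp_force: 30.0
time: 42.0
tcp_pos: [431.1, -18.7, 421.3]
eef_rot: [0.999, -0.037, 0.0, -0.0]
wrist_force: [0.6, -0.3, -0.2]
gripper_width: 0.6
grasp_force: 0.0
top 169 [443.92082733 -14.67596053  44.26073837]
top 225 [571.31895907 -23.84913021  44.21893258]
post 146 [134.71033711  -8.49125659  95.0478712 ] [150.34908919   6.69702851 122.79566034]
knob 120 [-155.40219003   -7.68722242  115.61144733] [-137.15636228    8.96029573  147.75502602]
```

View pics/c9.png

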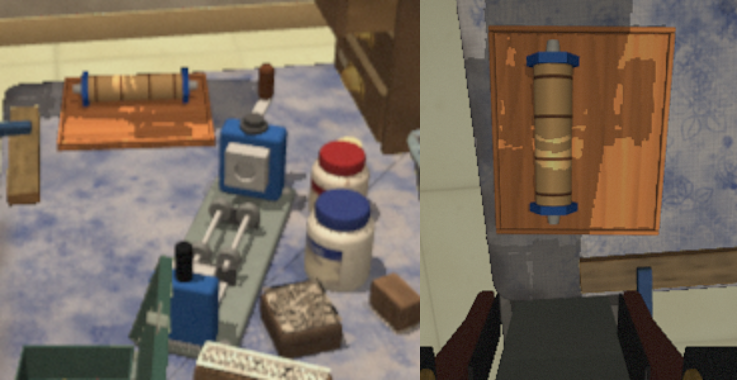

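The roller lies flat in the tray, with both collar tops at 44 mm. The post-to-knob distance is 289 mm, so the tailstock is back, and the crank is over its mark. Handing in.

```bash
python3 -c "
from station import order; print(order.sign_off())"
```

```text
the job is handed in; nothing more can be done
None
```

The job is handed in, though `sign_off()` returned no verdict: only the blue roller was there, and it got its two clockwise crank turns, held snugly; it is back flat in the tray, the crank is over its mark and the tailstock is drawn back.

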